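Let out the panel rest by one hole

TASK

Set the panel rest on the bench for a longer board. First draw the wooden end jaw gently outwards until the tube's sprung button pops up through the next hole, the middle one of the three, and leave it locked there; then push the sprung hold-down arm over past its centre so that it snaps across to the jaw's side. Leave the tin, the bowl, the board blank and the spatula as they are, and let go of everything.

Things in the scene. Friction and masses are not known exactly. Their poses are not given: they have to be found in the camera images.
- rest: The panel rest, screwed to the bench: grey base plate 300 x 90 x 12 mm (x = -130 to +170 mm) with a square aluminium outer tube 44 mm wide, from x = -50 to +170, its top 56 mm above the bench. Origin on the bench under the tube's axis; +x runs along the tube towards the jaw (the way it draws out), z up. Fork of the hold-down arm at x = -115 to -65, 50 mm wide, 76 mm high.
- mid_hole (a point): Centre of the middle one of three round holes, 19 mm wide, in the tube's top wall (2 mm thick, top 56 mm above the bench). The other two lie 70 mm before and behind it along the tube. Axes as rest. The first hole is the one nearer the hold-down arm.
- jaw (a joint): How far the inner tube with the jaw is drawn out, m (0 to 0.155). It starts with the button between the first and the middle hole. The button stands in the middle hole at a value between 0.061 and 0.079: where it sits along the inner tube differs from rest to rest and cannot be seen, so it has to be felt (see button). It can be pushed back.
- jaw_top (a point): Centre of the top face of the jaw, an upright wooden block fixed on the end of the inner tube: 20 mm thick along the tube, 60 mm wide across it, top 126 mm and foot 26 mm above the bench. Axes as rest. Free on both sides above the tube; grip it from above across its 20 mm. Drawing it takes about 3 N (up to 5 N).
- button (a joint): How far the domed steel button (18 mm across, facing up, in the inner tube) is pushed in, m: about 0 when popped through a hole, 4.5 mm proud; about 0.0065 when hidden under the tube's wall. Sprung with 8 to 11 N. In a hole it gives the jaw 1 mm of play, then a steeply rising force; above about 40 N the dome is forced in again and the jaw runs on. Drawn on regardless it skips the hole.
- keeper (a joint): Angle of the hold-down arm, rad: 0 = on its stop, leaning 0.6 rad from upright away from the jaw (start); 0.6 = upright (its centre); 1.2 = on its other stop, leaning 0.6 rad towards the jaw. A spring drives it from upright to the nearer stop: pushing the roller off the stop takes about 4 N along the tube (more if it is pushed from above), falling to nothing at upright.
- keeper_roller (a point): Centre of the wooden roller at the free end of the hold-down arm: 22 mm diameter, 60 mm long across the tube, 115 mm from the hinge. The arm itself is a flat steel bar 26 mm wide and 10 mm thick.
- keeper_hinge (a point): The arm's hinge, at x = -90 mm and 60 mm above the bench in the frame of rest, whose axes it has; the hinge axis runs across the tube (y), so the arm swings in the upright plane along the tube.
- tin: Bystander: lacquer tin, 90 mm diameter, 105 mm high, origin at the centre of its underside.
- bowl: Bystander: dark bowl, 120 mm across, 55 mm high, origin at the centre of its underside.
- blank: Bystander: loose board blank 170 x 110 x 12 mm lying flat, origin at the centre of its underside, long side along its x.
- spatula: Bystander: spatula 200 mm long lying flat along its x, handle towards its -x.

How it is judged:
By the outcome, as a careful person would: the job done as asked, in the order asked, and still so for the second after the job is handed in, with the robot touching nothing.
It also fails if it takes over 48 s, if anything falls off the work surface, if the arm or the gripper's body presses on something with over 40 N, if the wrist force passes 120 N, or if a joint passes its speed limit or range.

ROBOT

A 7-joint arm with a two-finger parallel gripper is mounted at the origin on the work surface. World frame = base frame: x ahead of the robot, y to its left, z up, the work surface at z = 0. Lengths are in m, angles in rad, forces in N, time in s.
With the tool pointing down it reaches from about 0.35 to 0.9 m from the base axis. Payload 8.1 kg.
Tool frame: the origin (TCP) lies at the very end of the fingers, on their centre line; the grasp point (between the pads) lies 19 mm behind it; z points along the fingers, y is the line along which they close (so a half turn about z gives the same grasp; the last joint's range is limited). The gripper opens to 92 mm and grips with 3 to 60 N. Pads are 19 mm wide; open, the fingers measure 130 mm over their backs; the gripper's body (75 mm by 190 mm) begins 47 mm behind the grasp point.
Start: joints at [-1.45, 0.434, 0.025, 1.573, -0.012, 1.134, -0.075], TCP at [0.139, 0.609, 0.227] pointing down, gripper open.
Joint ranges: [-2.62, 2.62], [-0.44, 2.09], [-1.27, 1.32], [0.08, 2.57], [-1.32, 4.46], [0.12, 2], [-2.74, 2.74]. Speed limits (rad/s): [2.22, 2.22, 3.01, 3.01, 3.14, 3.14, 3.14].

INTERFACE

Orientations are given as a rotation vector (axis times angle).
In Python, from cell import arm gives the robot as it stands.
- The arm moves only by the tool jog_arm, never from a script. Its argument "rows" is a list of rows, each a list of 3 entries, a list of its own where there are three numbers: the shift along the world's x, y, z in cm, then the turn, a rotation vector about the world's x, y, z in degrees, then the opening, from 0 (shut) to 1 (fully open). A call has 1 to 8 rows; each row is the pose to reach, as a shift and turn from the pose commanded when the call began; what a row does not reach only later rows make up. A row lasts 1/8 s, in which the tool goes at most 62.5 mm and 10.7 degrees, less where a joint would pass 70% of its speed; a pose out of reach is approached as far as the arm can. A call with a gripper value outside its range is refused whole. The fingers move at their own pace and stop on an object; "newtons" is the grip in N (left out, the last holds). Time passes only in rows, so rows that repeat a pose let the fingers close. It gives the time, the measured TCP pose, the force, the opening and the grip force at its end, in the units of the state.
- arm.observe(): the state, without advancing time (a new reading comes with each control period).
- arm.get_image(name): name is "scene" or "top" or "wrist"; returns a dict with "img" (420x560x3 uint8, red, green, blue), "depth" (420x560 float32, m along the optical axis (not along the pixel's ray), 0 where there is no reading), "fx", "fy", "cx", "cy" (pixels), "rvec" (rotation vector, rad) and "tvec" (3), from world to camera coordinates, as OpenCV has them; the wrist camera has in their place "mount" (4x4, takes a point from camera to tool coordinates, whose origin is the TCP and whose axes are the flange's). Camera axes: x right, y down, z forward; pixel columns grow to the right and rows downward; lengths in m; the calibration is good to about 2 mm. The wrist camera is an equidistant fisheye: a pixel r from the principal point sees the ray r / f radians off the axis. A picture is of the moment at which its call begins: read the wrist's pose just before it.
- arm.sign_off(): hands the job in; it is judged then, once.
The state is a dict: "clock": time; "joints": joint angles; "dq": joint speeds; "joint_efforts": joint torques, N m; "position": TCP position; "ee_rot": TCP orientation; "force": force on the tool from outside, world axes, zero at the start; "ft_torque": the same for the moment, N m; "width": opening from 0.0 (shut) to 1.0 (fully open); "gripper_force": force on a finger pad.
Only numpy, scipy, OpenCV 4.12 (cv2) and the standard library are available. Lean on these libraries where they do the work, as an engineer would, in place of code of your own. Each camera call takes 0.05 s, during which the arm holds its last target. There are 200 camera calls.

## Working session

There is one attempt and no reset: what is moved stays moved. The work goes in short steps, Python scripts to look and compute and a tool call to move; the robot and the scene stay as the last step left them, time stands still between calls to the robot, and variables do not carry over. Pictures are saved under pics/ and viewed, at most 10 in all, crops included, and the job is handed in when it is done.

Besides the shell and the picture viewer there is one more tool, called after "Call:" as name([rows], argument=value, ...), one row to a line, values as JSON. jog_arm: Moves the arm, as the interface text tells. Its arguments: {"type":"object","properties":{"rows":{"type":"array","items":{"type":"array"}},"newtons":{"type":"number"}},"required":["rows"]}

```bash
mkdir -p pics
cat > h.py <<'E'
import numpy as np,cv2
from cell import arm
def grab(n):
    d=arm.get_image(n); np.savez('%s.npz'%n,**d); return d
def world(d,u,v,z=None):
    R=cv2.Rodrigues(np.array(d['rvec'],float))[0];t=np.array(d['tvec'],float).ravel()
    r=np.array([(u-d['cx'])/d['fx'],(v-d['cy'])/d['fy'],1.])
    if z is None: return R.T@(r*d['depth'][int(v),int(u)]-t)
    o=-R.T@t; k=R.T@r; return o+k*(z-o[2])/k[2]
E
python3 - <<'E'
from h import *
a=grab('scene');b=grab('top')
cv2.imwrite('pics/s.png',a['img'][:,:,::-1]);cv2.imwrite('pics/t.png',b['img'][:,:,::-1])
s=arm.observe();print(s['clock'],s['position'],s['ee_rot'],s['force'],s['width'])
E
```

```text
0.1 [0.13867239 0.60894214 0.22602645] [-3.50889219e-01 -3.12192254e+00  2.20583036e-03] [-1.02105848 -0.25616838  0.39946107] 0.9940451884858189
```

View pics/s.png

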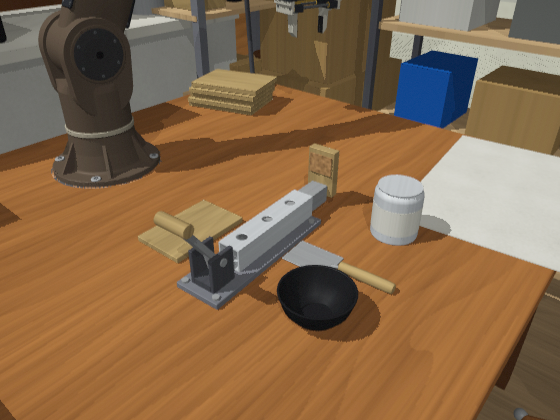

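View pics/t.png

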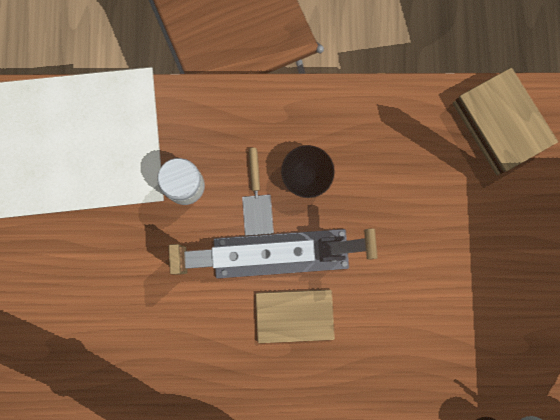

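The top view shows the jaw at about (176,259), the holes at (234,257), (266,254) and (298,252), and the roller at (371,244). The tin is at (180,178), the bowl at (308,171), and the blank is on the robot's side.

Run:
```python
from h import *
np.set_printoptions(precision=4,suppress=True)
d=dict(np.load('top.npz'))
for n,u,v,z in [('jaw',176,259,.126),('h3',234,257,.056),('h2',266,254,.056),('h1',298,252,.056),('roller',371,244,.155),('tin',180,178,.105),('bowl',308,171,.055)]:
    print(n,world(d,u,v,z),world(d,u,v))
m=d['img'][225:290,140:400]
cv2.imwrite('pics/tc.png',cv2.resize(m[:,:,::-1],None,fx=3,fy=3,interpolation=cv2.INTER_CUBIC))
s=arm.observe();print(s['joints'])
```

```text
jaw [0.5048 0.1813 0.126 ] [0.5047 0.1812 0.1263]
h3 [0.5103 0.0683 0.056 ] [0.5104 0.0687 0.0506]
h2 [ 0.5162 -0.001   0.056 ] [ 0.5176 -0.0009  0.019 ]
h1 [ 0.5199 -0.0705  0.056 ] [ 0.5215 -0.0726  0.0191]
roller [ 0.5303 -0.2105  0.155 ] [ 0.5297 -0.2084  0.1655]
tin [0.6754 0.1788 0.105 ] [0.6754 0.1788 0.1048]
bowl [ 0.6988 -0.0952  0.055 ] [ 0.709  -0.0992  0.004 ]
[-1.4496  0.4351  0.025   1.574  -0.0116  1.134  -0.0751]
```

View pics/tc.png

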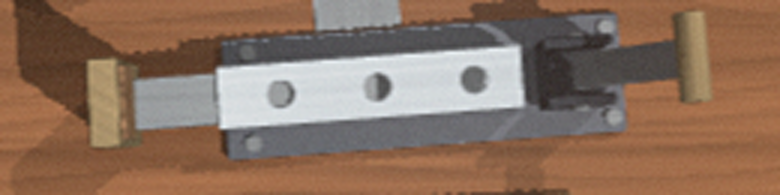

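Call:
jog_arm([
  [[36.5,-42.5,-2],[0,0,16.6],1],
  [[36.5,-42.5,-2],[0,0,16.6],1],
  [[36.5,-42.5,-2],[0,0,16.6],1],
  [[36.5,-42.5,-2],[0,0,16.6],1],
  [[36.5,-42.5,-2],[0,0,16.6],1],
  [[36.5,-42.5,-2],[0,0,16.6],1],
  [[36.5,-42.5,-2],[0,0,16.6],1],
  [[36.5,-42.5,-2],[0,0,16.6],1],
])

```text
clock: 1.1
position: [0.4652, 0.2286, 0.2088]
ee_rot: [0.104, -3.14, -0.0]
force: [0.7, 1.6, 0.4]
width: 1.0
gripper_force: 0.0
```

Call:
jog_arm([
  [[3.9,-4.5,-1.9],[0,0,0],1],
  [[3.9,-4.5,-1.9],[0,0,0],1],
  [[3.9,-4.5,-1.9],[0,0,0],1],
])

```text
clock: 1.48
position: [0.5027, 0.1857, 0.1895]
ee_rot: [0.103, -3.139, -0.0]
force: [-0.5, 0.4, 0.3]
width: 1.004
gripper_force: 0.0
```

Run:
```python
from h import *
np.set_printoptions(precision=4,suppress=True)
s=arm.observe();print(s['position'],s['ee_rot'],s['clock'])
w=grab('wrist');a=grab('scene')
i=np.hstack([w['img'][:,:],]) 
cv2.imwrite('pics/w.png',i[:,:,::-1]);print(w['mount'],w['fx'],w['cx'],w['cy'])
```

```text
[0.5027 0.1857 0.1895] [ 0.103  -3.1387 -0.0001] 1.475
[[ 0.0004 -0.9666 -0.2563  0.0692]
 [ 1.      0.0003  0.0004  0.0014]
 [-0.0003 -0.2563  0.9666 -0.1578]
 [ 0.      0.      0.      1.    ]] 325.19226210127806 280.8421671836439 207.98430906384831
```

View pics/w.png

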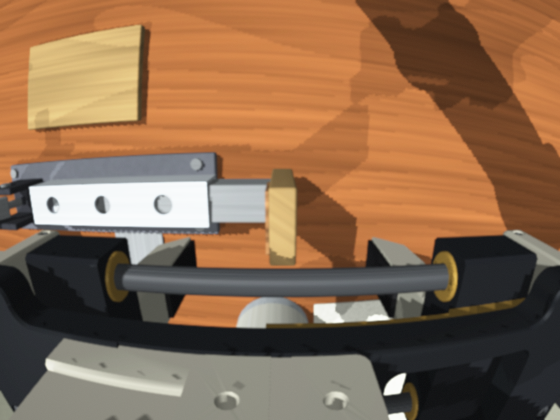

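The wrist view shows the jaw's top face centred near (284,217), between the fingers at u≈165 and 397. It is centred along the closing line.

```bash
cat >> h.py <<'E'
def wworld(w,pos,rot,u,v,z):
    x,y=(u-w['cx'])/w['fx'],(v-w['cy'])/w['fy'];r=np.hypot(x,y)
    k=np.array([x/r*np.sin(r),y/r*np.sin(r),np.cos(r)])
    M=w['mount'];R=cv2.Rodrigues(np.array(rot,float))[0]
    o=R@M[:3,3]+pos;k=R@M[:3,:3]@k
    return o+k*(z-o[2])/k[2]
E
python3 - <<'E'
from h import *
w=dict(np.load('wrist.npz'));p=[.5027,.1857,.1895];r=[.103,-3.1387,-.0001]
for u,v,z in [(284,217,.126),(284,170,.126),(284,264,.126),(272,217,.126),(296,217,.126),(103,204,.056),(164,204,.056)]: print(u,v,wworld(w,p,r,u,v,z).round(4))
E
```

```text
284 217 [0.4985 0.1892 0.126 ]
284 170 [0.465  0.1869 0.126 ]
284 264 [0.5349 0.1917 0.126 ]
272 217 [0.499  0.1807 0.126 ]
296 217 [0.4979 0.1977 0.126 ]
103 204 [0.5182 0.005  0.056 ]
164 204 [0.5139 0.0749 0.056 ]
```

Call:
jog_arm([
  [[0,0.1,-5],[0,0,0],1],
  [[0,0.1,-10],[0,0,0],1],
  [[0,0.1,-10],[0,0,0],0.5],
  [[0,0.1,-10],[0,0,0],0.2],
  [[0,0.1,-10],[0,0,0],0],
  [[0,0.1,-10],[0,0,0],0],
  [[0,0.1,-10],[0,0,0],0],
  [[0,0.1,-10],[0,0,0],0],
], newtons=20)

```text
clock: 2.58
position: [0.5034, 0.1863, 0.0902]
ee_rot: [-0.103, 3.14, 0.0]
force: [0.4, 0.6, -0.1]
width: 0.399
gripper_force: 0.0
```

Call:
jog_arm([
  [[0,0,0],[0,0,0],0],
  [[0,0,0],[0,0,0],0],
  [[0,0,0],[0,0,0],0],
  [[0,0,0],[0,0,0],0],
])

```text
clock: 3.08
position: [0.5032, 0.1864, 0.0899]
ee_rot: [0.103, -3.14, -0.0]
force: [-0.9, 1.0, -0.2]
width: 0.219
gripper_force: 20.0
```

Call:
jog_arm([
  [[0,0.1,0],[0,0,0],0],
  [[-0.01,0.2,0],[0,0,0],0],
  [[-0.02,0.3,0],[0,0,0],0],
  [[-0.03,0.4,0],[0,0,0],0],
  [[-0.03,0.5,0],[0,0,0],0],
])

```text
clock: 3.7
position: [0.503, 0.1899, 0.0898]
ee_rot: [0.102, -3.14, 0.002]
force: [1.1, -8.8, 3.5]
width: 0.216
gripper_force: 20.0
```

Call:
jog_arm([
  [[0,0.1,0],[0,0,0],0],
  [[-0.01,0.2,0],[0,0,0],0],
  [[-0.02,0.3,0],[0,0,0],0],
  [[-0.03,0.4,0],[0,0,0],0],
])

```text
clock: 4.2
position: [0.5027, 0.195, 0.0899]
ee_rot: [0.103, -3.14, 0.001]
force: [0.5, -5.4, 1.4]
width: 0.218
gripper_force: 20.0
```

Call:
jog_arm([
  [[0,0.1,0],[0,0,0],0],
  [[-0.01,0.2,0],[0,0,0],0],
  [[-0.02,0.3,0],[0,0,0],0],
  [[-0.03,0.4,0],[0,0,0],0],
])

```text
clock: 4.7
position: [0.5025, 0.1985, 0.0898]
ee_rot: [0.102, -3.14, 0.002]
force: [-0.3, -1.1, 1.0]
width: 0.217
gripper_force: 20.0
```

Call:
jog_arm([
  [[0,0.1,0],[0,0,0],0],
  [[-0.01,0.2,0],[0,0,0],0],
  [[-0.02,0.3,0],[0,0,0],0],
  [[-0.03,0.4,0],[0,0,0],0],
])

```text
clock: 5.2
position: [0.5022, 0.2032, 0.0899]
ee_rot: [-0.103, 3.14, -0.001]
force: [0.2, -5.9, 1.6]
width: 0.219
gripper_force: 20.0
```

Call:
jog_arm([
  [[0,0.1,0],[0,0,0],0],
  [[-0.01,0.2,0],[0,0,0],0],
  [[-0.02,0.3,0],[0,0,0],0],
  [[-0.03,0.4,0],[0,0,0],0],
])

```text
clock: 5.7
position: [0.5019, 0.2084, 0.0899]
ee_rot: [-0.105, 3.139, 0.002]
force: [0.7, 0.7, -2.9]
width: 0.216
gripper_force: 20.0
```

Call:
jog_arm([
  [[0,0.1,0],[0,0,0],0],
  [[-0.01,0.2,0],[0,0,0],0],
  [[-0.02,0.3,0],[0,0,0],0],
])

```text
clock: 6.08
position: [0.5017, 0.2109, 0.0899]
ee_rot: [-0.104, 3.14, 0.001]
force: [2.7, 2.7, -2.6]
width: 0.218
gripper_force: 20.0
```

Call:
jog_arm([
  [[0,0.1,0],[0,0,0],0],
  [[-0.01,0.2,0],[0,0,0],0],
  [[-0.02,0.3,0],[0,0,0],0],
])

```text
clock: 6.45
position: [0.5015, 0.2134, 0.0899]
ee_rot: [-0.103, 3.14, -0.0]
force: [1.9, 0.3, -4.0]
width: 0.213
gripper_force: 20.0
```

Call:
jog_arm([
  [[0,0.1,0],[0,0,0],0],
  [[-0.01,0.2,0],[0,0,0],0],
  [[-0.02,0.3,0],[0,0,0],0],
])

```text
clock: 6.82
position: [0.5014, 0.2157, 0.0899]
ee_rot: [-0.102, 3.14, -0.001]
force: [3.0, -3.2, -3.4]
width: 0.217
gripper_force: 20.0
```

Call:
jog_arm([
  [[0,0.1,0],[0,0,0],0],
  [[-0.01,0.2,0],[0,0,0],0],
  [[-0.02,0.3,0],[0,0,0],0],
])

```text
clock: 7.2
position: [0.5012, 0.2179, 0.0899]
ee_rot: [0.102, -3.14, 0.002]
force: [2.6, -8.8, -0.3]
width: 0.217
gripper_force: 20.0
```

Call:
jog_arm([
  [[0,0.1,0],[0,0,0],0],
  [[-0.01,0.2,0],[0,0,0],0],
])

```text
clock: 7.45
position: [0.5012, 0.2184, 0.0899]
ee_rot: [0.1, -3.139, 0.005]
force: [2.5, -12.2, 1.8]
width: 0.219
gripper_force: 20.0
```

Run:
```python
from h import *
s=arm.observe();print(s['position'],s['ee_rot'],s['force'])
a=grab('scene')
c=a['img'][150:300,170:350]
cv2.imwrite('pics/sc.png',cv2.resize(c[:,:,::-1],None,fx=4,fy=4,interpolation=cv2.INTER_CUBIC))
```

```text
[0.50116552 0.218433   0.08987427] [ 0.09990996 -3.13949267  0.00487173] [  2.53097673 -12.19999935   1.7504944 ]
```

View pics/sc.png

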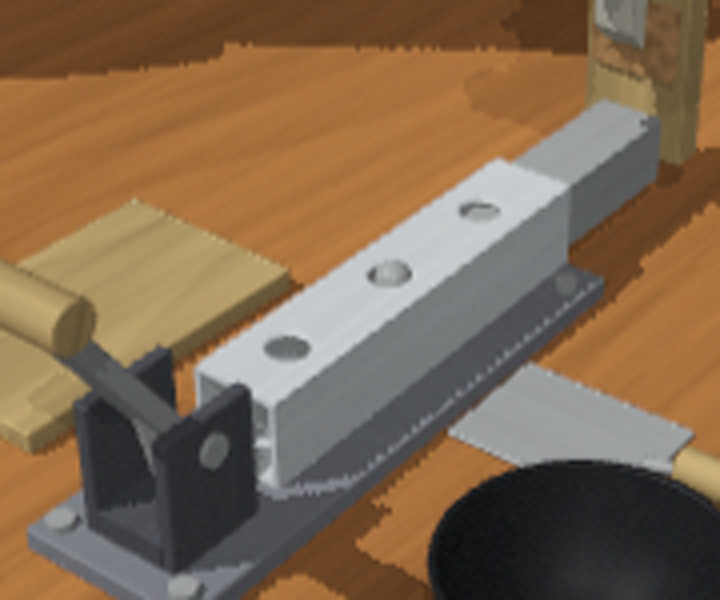

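The crop shows a bright dome in the middle hole at about (390,272). The jaw has stopped advancing and the force is rising, so it looks locked. I'll back off within the play and see whether it's held the other way too.

Call:
jog_arm([
  [[0.01,-0.15,0],[0,0,0],0],
  [[0.02,-0.3,0],[0,0,0],0],
  [[0.03,-0.4,0],[0,0,0],0],
  [[0.03,-0.4,0],[0,0,0],0],
])

```text
clock: 8.0
position: [0.5012, 0.2175, 0.0899]
ee_rot: [-0.104, 3.14, 0.0]
force: [2.4, -1.2, -3.7]
width: 0.221
gripper_force: 20.0
```

Call:
jog_arm([
  [[0.01,-0.1,0],[0,0,0],0],
  [[0.02,-0.2,0],[0,0,0],0],
  [[0.02,-0.25,0],[0,0,0],0],
  [[0.02,-0.25,0],[0,0,0],0],
])

```text
clock: 8.5
position: [0.5014, 0.2152, 0.0899]
ee_rot: [-0.104, 3.14, 0.001]
force: [3.4, 3.4, -4.4]
width: 0.216
gripper_force: 20.0
```

Run:
```python
from h import *
a0=dict(np.load('scene.npz'));a=grab('scene')
R=[]
for k,d in enumerate((a0,a)):
    c=d['img'][205:230,250:285]; R.append(cv2.resize(c[:,:,::-1],None,fx=11,fy=11,interpolation=cv2.INTER_CUBIC))
    for v in range(213,223): print([int(round(1000*world(d,u,v)[2])) for u in range(260,276)])
    print()
cv2.imwrite('pics/hh.png',np.hstack(R))
```

```text
[54, 54, 55, 56, 54, 55, 52, 56, 54, 55, 57, 55, 53, 56, 56, 53]
[57, 55, 55, 54, 57, 55, 55, 55, 56, 54, 55, 54, 55, 55, 56, 55]
[55, 55, 55, 54, 55, 57, 54, 59, 57, 59, 54, 54, 55, 55, 55, 56]
[54, 55, 54, 57, 55, 57, 58, 59, 60, 59, 58, 56, 55, 56, 55, 54]
[55, 55, 54, 54, 56, 57, 57, 57, 57, 60, 57, 57, 57, 54, 56, 55]
[54, 55, 53, 44, 55, 56, 57, 57, 57, 59, 56, 58, 55, 56, 56, 55]
[55, 53, 44, 43, 54, 57, 56, 56, 57, 525, 56, 56, 53, 55, 56, 55]
[56, 55, 41, 39, 54, 52, 54, 54, 55, 55, 56, 54, 56, 56, 56, 56]
[54, 55, 57, 53, 52, 53, 53, 52, 53, 53, 52, 57, 54, 55, 54, 54]
[55, 55, 55, 56, 55, 54, 56, 55, 55, 55, 55, 55, 55, 55, 54, 55]

[55, 54, 57, 56, 55, 55, 56, 55, 56, 55, 55, 56, 55, 54, 55, 55]
[55, 54, 55, 55, 56, 55, 56, 54, 55, 55, 55, 55, 55, 56, 55, 54]
[55, 54, 56, 55, 53, 55, 56, 56, 55, 54, 54, 54, 55, 54, 55, 55]
[54, 55, 55, 55, 55, 59, 59, 61, 59, 58, 54, 54, 54, 56, 56, 55]
[54, 55, 54, 53, 58, 58, 59, 60, 525, 56, 60, 54, 55, 54, 55, 55]
[54, 54, 53, 57, 56, 57, 58, 58, 57, 57, 57, 56, 53, 56, 55, 56]
[55, 54, 44, 56, 56, 56, 57, 57, 58, 57, 56, 54, 29, 56, 55, 56]
[55, 55, 50, 54, 55, 55, 56, 525, 56, 56, 54, 52, 55, 55, 54, 55]
[56, 56, 54, 55, 54, 54, 55, 56, 54, 53, 54, 54, 54, 55, 55, 55]
[54, 56, 56, 54, 56, 55, 54, 54, 55, 54, 55, 54, 56, 53, 54, 56]
```

View pics/hh.png

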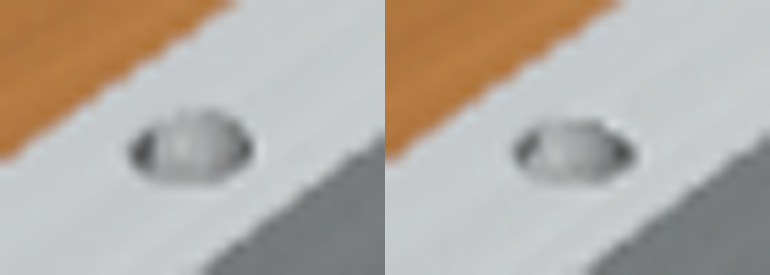

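Both crops show the dome standing about 4–5 mm proud in the middle hole (z≈60 mm), so the jaw is locked. Release and rise.

Call:
jog_arm([
  [[0,0,0],[0,0,0],0.7],
  [[0,0,0],[0,0,0],0.7],
  [[0,0,0],[0,0,0],0.7],
  [[0,0,0],[0,0,0],0.7],
  [[0,0,5],[0,0,0],0.7],
  [[0,0,10],[0,0,0],0.7],
  [[0,0,14],[0,0,0],0.7],
  [[0,0,14],[0,0,0],0.7],
])

```text
clock: 9.55
position: [0.5031, 0.2156, 0.2332]
ee_rot: [-0.103, 3.135, 0.005]
force: [0.4, 0.1, -0.8]
width: 0.699
gripper_force: 0.0
```

Call:
jog_arm([
  [[3.2,-47.5,1],[0,0,0],0],
  [[3.2,-47.5,1],[0,0,0],0],
  [[3.2,-47.5,1],[0,0,0],0],
  [[3.2,-47.5,1],[0,0,0],0],
  [[3.2,-47.5,1],[0,0,0],0],
  [[3.2,-47.5,1],[0,0,0],0],
  [[3.2,-47.5,1],[0,0,0],0],
  [[3.2,-47.5,1],[0,0,0],0],
])

```text
clock: 10.55
position: [0.5322, -0.2637, 0.2389]
ee_rot: [0.098, -3.138, 0.001]
force: [-0.3, 1.0, 0.4]
width: 0.008
gripper_force: 0.0
```

Call:
jog_arm([
  [[0,0,0],[0,0,0],0],
  [[0,0,0],[0,0,0],0],
  [[0,0,0],[0,0,0],0],
])

```text
clock: 10.92
position: [0.5336, -0.2584, 0.2394]
ee_rot: [0.107, -3.139, -0.002]
force: [-0.4, 0.5, -0.3]
width: 0.006
gripper_force: 0.0
```

Run:
```python
from h import *
s=arm.observe();print(s['position'],s['ee_rot'],s['clock'],s['width'])
w=grab('wrist')
cv2.imwrite('pics/w2.png',w['img'][:,:,::-1])
```

```text
[ 0.53355079 -0.25840057  0.23943604] [ 1.06851087e-01 -3.13919444e+00 -1.67037795e-03] 10.925 0.005616651451819968
```

View pics/w2.png

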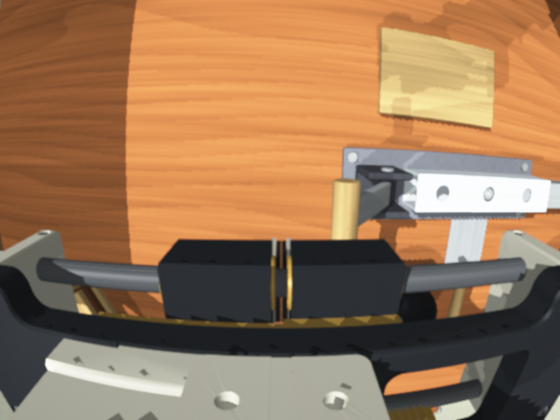

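The roller's near edge is at u≈333, v≈182–235, to the right of the closed fingers.

Run:
```python
from h import *
w=dict(np.load('wrist.npz'));p=[.5336,-.2584,.2394];r=[.10685,-3.1392,-.0017]
for u,v,z in [(333,210,.155),(359,210,.155),(345,182,.164)]: print(u,v,wworld(w,p,r,u,v,z).round(4))
```

```text
333 210 [ 0.5273 -0.2165  0.155 ]
359 210 [ 0.5259 -0.1957  0.155 ]
345 182 [ 0.5031 -0.2115  0.164 ]
```

Call:
jog_arm([
  [[0,-0.3,-4.5],[0,0,0],0],
  [[0,-0.3,-9.4],[0,0,0],0],
  [[0,-0.3,-9.4],[0,0,0],0],
  [[0,-0.3,-9.4],[0,0,0],0],
])

```text
clock: 11.48
position: [0.5343, -0.2631, 0.1476]
ee_rot: [-0.105, 3.138, -0.001]
force: [-0.4, -0.1, 1.1]
width: 0.008
gripper_force: 0.0
```

Call:
jog_arm([
  [[-0.1,1,0],[0,0,0],0],
  [[-0.1,2,0],[0,0,0],0],
  [[-0.2,3,0],[0,0,0],0],
  [[-0.2,4,0],[0,0,0],0],
])

```text
clock: 11.98
position: [0.5323, -0.2292, 0.1492]
ee_rot: [-0.098, 3.135, -0.014]
force: [-8.4, -26.0, 30.0]
width: 0.005
gripper_force: 17.5
```

The upward reaction suggests the fingertip edge is riding on the roller. I'll back off, go lower and look.

Call:
jog_arm([
  [[0.1,-2,0],[0,0,0],0],
  [[0.2,-3.5,0],[0,0,0],0],
  [[0.2,-3.5,-1.8],[0,0,0],0],
  [[0.2,-3.5,-1.8],[0,0,0],0],
])

```text
clock: 12.48
position: [0.5321, -0.2567, 0.1254]
ee_rot: [0.104, -3.136, -0.004]
force: [-0.4, 0.0, -0.2]
width: 0.004
gripper_force: 0.0
```

Run:
```python
from h import *
s=arm.observe();print(s['position'],s['ee_rot'],s['clock'],s['force'])
a=grab('scene')
c=a['img'][120:320,60:310]
cv2.imwrite('pics/s3.png',cv2.resize(c[:,:,::-1],None,fx=3,fy=3,interpolation=cv2.INTER_CUBIC))
```

```text
[ 0.53205939 -0.25667639  0.12543434] [ 0.1036757  -3.13607711 -0.00367059] 12.475 [-0.3991306   0.03789781 -0.20508584]
```

View pics/s3.png

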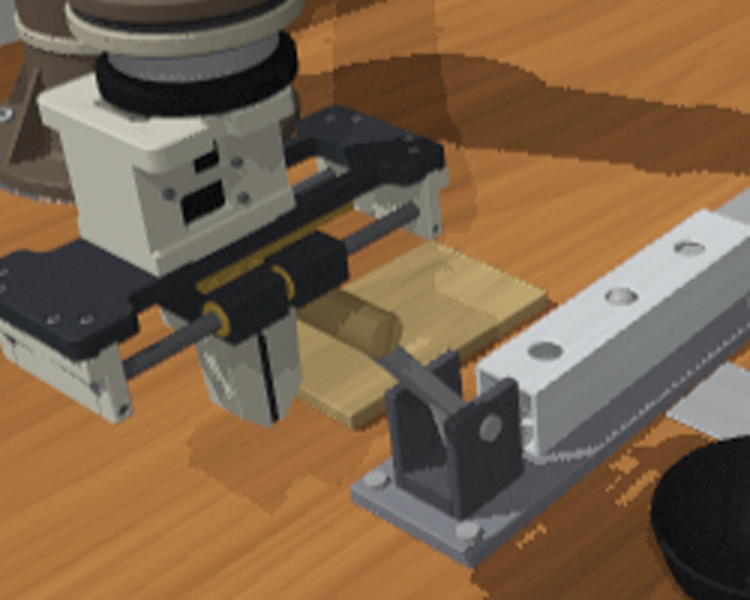

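The scene view shows the fingertips tapering over their last ~15–20 mm, with the roller (crop 350,320) untouched on its stop. I'll push with the straight part and rise slightly with the roller.

Call:
jog_arm([
  [[0,1,0.4],[0,0,0],0],
  [[-0.1,2,0.4],[0,0,0],0],
  [[-0.1,2.8,0.6],[0,0,0],0],
  [[-0.2,3.4,0.8],[0,0,0],0],
])

```text
clock: 13.02
position: [0.5326, -0.2265, 0.1379]
ee_rot: [-0.101, 3.136, -0.007]
force: [0.6, -7.7, 7.2]
width: -0.001
gripper_force: 4.4
```

Call:
jog_arm([
  [[0,0.8,0.2],[0,0,0],0],
  [[-0.1,1.6,0.4],[0,0,0],0],
  [[-0.1,2.4,0.5],[0,0,0],0],
  [[-0.2,3.2,0.5],[0,0,0],0],
])

```text
clock: 13.52
position: [0.5295, -0.191, 0.141]
ee_rot: [-0.104, 3.14, 0.001]
force: [0.4, -1.6, 1.5]
width: 0.007
gripper_force: 0.8
```

Call:
jog_arm([
  [[0,0.8,0],[0,0,0],0],
  [[-0.1,1.6,0],[0,0,0],0],
  [[-0.1,2.4,0],[0,0,0],0],
  [[-0.2,3,0],[0,0,0],0],
])

```text
clock: 14.02
position: [0.5273, -0.1612, 0.1407]
ee_rot: [0.104, -3.139, -0.001]
force: [0.8, -0.2, -0.5]
width: 0.01
gripper_force: 0.0
```

Call:
jog_arm([
  [[0.2,-3,0],[0,0,0],0],
  [[0.4,-8,0],[0,0,0],0],
  [[0.4,-10,6],[0,0,0],0],
  [[0.4,-10,12],[0,0,0],0],
  [[0.4,-10,12],[0,0,0],0],
  [[0.4,-10,12],[0,0,0],0],
])

```text
clock: 14.78
position: [0.5312, -0.2616, 0.2605]
ee_rot: [0.104, -3.14, -0.001]
force: [0.7, 0.6, -0.5]
width: 0.006
gripper_force: 0.0
```

Run:
```python
from h import *
s=arm.observe();print(s['position'],s['clock'],s['force'])
a=grab('scene')
c=a['img'][120:330,130:410]
cv2.imwrite('pics/s4.png',cv2.resize(c[:,:,::-1],None,fx=2.8,fy=2.8,interpolation=cv2.INTER_CUBIC))
for v in range(213,223): print([int(round(1000*world(a,u,v)[2])) for u in range(260,276)])
```

```text
[ 0.53118103 -0.26162671  0.26053823] 14.775 [ 0.72257231  0.55422484 -0.49265347]
[55, 54, 55, 56, 54, 56, 54, 56, 55, 55, 57, 54, 53, 56, 56, 55]
[56, 56, 56, 56, 55, 55, 56, 53, 54, 54, 54, 55, 55, 55, 54, 54]
[55, 55, 54, 55, 55, 56, 55, 54, 54, 54, 55, 56, 57, 56, 54, 55]
[56, 54, 54, 53, 55, 59, 60, 59, 59, 58, 53, 55, 54, 54, 55, 54]
[55, 54, 54, 54, 56, 59, 59, 59, 58, 59, 57, 54, 54, 55, 55, 55]
[57, 57, 55, 57, 525, 58, 58, 58, 58, 60, 57, 55, 53, 56, 56, 55]
[55, 55, 45, 55, 56, 56, 57, 57, 56, 56, 57, 55, 30, 54, 55, 55]
[54, 54, 50, 54, 56, 55, 57, 55, 55, 55, 54, 53, 55, 54, 54, 53]
[55, 56, 54, 55, 53, 53, 55, 55, 53, 54, 54, 56, 56, 55, 53, 55]
[55, 56, 54, 55, 54, 56, 54, 54, 54, 54, 55, 55, 55, 54, 55, 55]
```

View pics/s4.png

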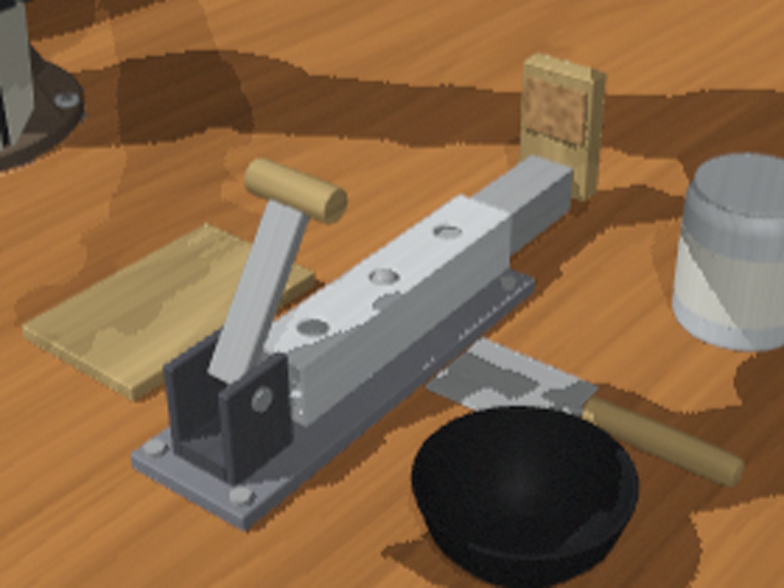

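The hold-down arm now leans towards the jaw, with the roller at crop (296,190). The button still stands in the middle hole. One check that the roller is on its stop before I hand in.

Run:
```python
from h import *
p=world(dict(np.load('scene.npz')),236,188);print(p)
if -.10<p[1]<-.05: print(arm.sign_off())
```

```text
[ 0.53577031 -0.08721568  0.16060006]
the job is handed in; nothing more can be done
None
```

The jaw is locked with its button up through the middle hole, and the hold-down arm was then snapped across to the jaw's side. The gripper is clear of everything, and the job was handed in at about 15 s of the 48 s allowed; the first push on the roller caught it with the tapered fingertips (about 30 N up, 26 N back), so I backed off and pushed lower.

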